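# Tare the empty beaker on a dial balance

## Robot

A 6-joint arm with a two-finger parallel gripper is mounted at the origin on a cart in front of the work surface, level with it; the furniture and walls round the work are solid. World frame = base frame: x ahead of the robot, y to its left, z up, the work surface at z = 0. Lengths are in m, angles in rad, forces in N, time in s.
With the tool pointing down it reaches from about 0.275 to 0.775 m from the base axis. Payload 14.6 kg.
Tool frame: the origin (TCP) lies midway between the tips of the shut fingers; the grasp point (between the pads) lies 19 mm behind it (r.pinch_z is the z of the grasp point in the tool frame, in m); z points along the fingers, y is the line along which they close (so a half turn about z gives the same grasp; the last joint's range is limited). The gripper opens to 85 mm and grips with 20 to 120 N. Pads are 22 mm wide; open, the fingers measure 114 mm over their backs; the gripper's body (76 mm by 85 mm) begins 54 mm behind the grasp point. The pads swing forward as they close: fully open they stand 13 mm farther back than shut.
Start: joints at [-1.351, 0.263, -0.048, 1.259, 0, 1.415], TCP at [0.192, -0.489, 0.231] pointing down, gripper open.
Joint ranges: [-2.65, 2.65], [-0.89, 1.7], [-1.18, 1.37], [-2.13, 2.11], [-1.35, 1.29], [-3.14, 3.14]. Speed limits (rad/s): [1.89, 1.89, 2.57, 2.79, 3.14, 3.14].

## Interface

Orientations are given as [roll, pitch, yaw] about the fixed x, y, z axes, in that order (R = Rz(yaw) Ry(pitch) Rx(roll)).
In Python, from rig import r, cam, observe gives the robot as it stands (r), with the cameras (cam) and the readings as plain functions.
- The arm moves only by the shell command python3 nudge.py 'ROWS'. ROWS is one flat JSON list of numbers that holds 1 to 5 rows one after another, with no inner brackets; each row has 5 numbers: dx, dy, dz in a scale on which 1.0 is 0.25 m, then a turn about the tool's z in shares of 180 degrees (1.0 is 180 degrees), then the finger opening in m; each row is the pose to reach, as a shift and turn from the pose commanded when the command began, along the tool's axes at that moment; what a row does not reach only later rows make up. A row lasts 1/10 s, in which the tool goes at most 0.05 m and 0.15 rad, less where a joint would pass 70% of its speed; a pose out of reach is approached as far as the arm can. The fingers move at their own pace and stop on an object; the grip force is fixed at half the most. Time passes only in rows, so rows that do not move let the fingers close. It prints the time, the measured TCP pose, the force, the opening and the grip force at its end. Input that does not fit is refused with a message, and nothing moves.
- observe(): the state, without advancing time (a new reading comes with each control period).
- cam.capture(name): name is "side" or "top" or "wrist"; returns the picture (400x640x3 uint8, blue, green, red); there is no depth.
- cam.get_calibration(name): a dict with "fx", "fy", "cx", "cy" (pixels), "world_to_cam" (4x4, takes a point from world to camera coordinates). Camera axes: x right, y down, z forward; pixel columns grow to the right and rows downward; lengths in m; the calibration is good to about 2 mm. A picture is of the moment at which its call begins: read the wrist's pose just before it. get_calibration takes no time and is no camera call; for the wrist camera it gives the pose at the moment of the call.
- r.sign_off(): hands the job in; it is judged then, once.
The state is a dict: "time": time; "q": joint angles; "joint_velocities": joint speeds; "effort": joint torques, N m; "tcp_pos": TCP position; "eef_rot": TCP orientation; "force": force on the tool from outside, world axes, zero at the start; "moment": the same for the moment, N m; "finger_gap": finger opening in m; "finger_force": force on a finger pad.
Only numpy, scipy, OpenCV 4.12 (cv2) and the standard library are available. Lean on these libraries where they do the work, as an engineer would, in place of code of your own. Each camera call takes 0.05 s, during which the arm holds its last target. There are 200 camera calls.

## Task

Stand the empty open beaker on the pan of the dial balance and let go; its weight swings the needle away from zero. Then turn the tare knob in the middle of the dial, which turns the dial's scale, until the zero mark stands under the needle's tip to within one small division, with the beaker left standing on the pan. Leave the sample cup and the reagent bottle where they are, and do not press hard on the pan.

Things in the scene. Friction and masses are not known exactly. Their poses are not given: they have to be found in the camera images.
- balance: white low casing of the dial balance, 176 x 350 x 40 mm, fixed to the counter in an arbitrary place and yaw; origin under its centre on the counter; x points from the robot's side to the far side, y along the casing, from the pan to the dial, z up. Dial centre (and knob axis) at y = +87.5 mm, pan centre at y = -87.5 mm
- pan: round steel pan on the casing, 94 mm wide with a lip 3 mm high, its origin at the centre of its underside. It rides up and down on a spring: about 0.12 mm lower per gram (6 mm under a 50 g beaker), stop after 11 mm, and turns the needle clockwise seen from above by about 13 degrees (0.233 rad) per mm
- pan_centre (a point): centre of the pan's upper face, on which the beaker's foot stands; 65 mm above the counter when empty
- beaker: empty open clear beaker, 54 mm wide, 70 mm high, about 38 to 62 g; origin at the centre of its underside, z up
- tare_knob: plain grey fluted cylinder in the middle of the dial, 42 mm wide, from 60 to 96 mm above the counter (dial window top 55 mm, 166 mm wide); origin on its axis at counter height. Turns about the vertical, torque about 0.06 N m, stays where left, and can turn over 3.5 rad clockwise (seen from above) from the start
- knob_grip (a point): point on the knob's axis at the height to grip, 80 mm above the counter. The knob carries the dial's scale the same way round, but with lost motion: between driving one way and the other it turns freely by 0.5 rad (first free turn 0 to 0.5 rad, unknown beforehand). With that taken up, scale and knob turn by the same angle; the scale stays when the knob is let go
- needle_tip (a point): tip of the black needle under the dial's window, on a radius of 65 mm from the knob axis, 50 mm above the counter; empty it points to the casing's +x. Only the load on the pan moves it. With the beaker on the pan it stands 75 to 170 degrees clockwise of the zero mark (seen from above), so the scale is to be turned clockwise. It cannot be touched
- zero_mark (a point): point on the dial's turning scale, 65 mm from the knob axis and at the needle tip's height, where the needle must point: between a thick black block at the scale's edge and a black dot 7 mm further in. The scale is a white disc 156 mm wide under the window with thin ticks every 5 degrees, longer ones every 30; a division is 5.7 mm at the needle tip
- sample_cup: bystander: lidded specimen cup, 58 mm wide, 70 mm high; origin at the centre of its underside
- reagent_bottle: bystander: small brown reagent bottle with a cap, 36 mm wide, 72 mm high; origin at the centre of its underside

How it is judged:
On the way:
1. the beaker stands released and at rest on the pan (horizontal distance between beaker and pan_centre below 0.022 m and z of beaker in the frame of pan_centre between -0.005 and 0.005 m and angle between beaker's own z axis and vertical below 0.1 rad and contact force between beaker and the fingers below 0.05 N and linear speed of beaker below 0.02 m/s), for 0.2 s.
At the end, for the whole second after the job is handed in: The beaker stands upright, at rest, on the pan (within 22 mm of its centre) and the zero mark of the scale is within 5.7 mm (one small division, 5 degrees) of the needle tip (distance between needle_tip and zero_mark below 0.0057 m and horizontal distance between beaker and pan_centre below 0.022 m and z of beaker in the frame of pan_centre between -0.005 and 0.005 m and angle between beaker's own z axis and vertical below 0.1 rad and linear speed of beaker below 0.02 m/s and contact force between beaker and pan above 0.1 N); the robot touches nothing.
It fails at once if the sample cup is moved by more than 20 mm (distance of sample_cup from where it was at the start of the episode above 0.02 m).
It fails at once if the reagent bottle is moved by more than 20 mm (distance of reagent_bottle from where it was at the start of the episode above 0.02 m).
It fails at once if the beaker is pressed on the pan with more than 20 N (contact force between beaker and pan above 20 N).
It fails at once if the robot presses on the pan with more than 20 N (contact force between the arm and pan above 20 N).
It also fails if it takes over 66 s, if anything falls off the work surface, if the arm or the gripper's body presses on something with over 40 N, if the wrist force passes 120 N, or if a joint passes its speed limit or range.

## Working session

There is one attempt and no reset: what is moved stays moved. The work goes in short steps, Python scripts to look and compute and a shell command to move; the robot and the scene stay as the last step left them, time stands still between calls to the robot, and variables do not carry over. Pictures are saved under pics/ and viewed, at most 10 in all, crops included, and the job is handed in when it is done.

```bash
ls; mkdir -p pics; python3 - <<'E'
from rig import r, cam, observe
import cv2,numpy as np
a=cam.capture("top");b=cam.capture("side")
cv2.imwrite("pics/t0.png",a);cv2.imwrite("pics/s0.png",b)
o=observe();print(o["time"],o["tcp_pos"],o["eef_rot"],o["finger_gap"],r.pinch_z)
for n in("top","side"):
  c=cam.get_calibration(n);print(c["fx"],c["cx"],c["cy"],np.round(np.linalg.inv(c["world_to_cam"]),3).tolist())
E
```

```text
nudge.py
pics
rig.py
0.1 [ 0.19213838 -0.488305    0.2308879 ] [-3.14065581e+00 -1.44914581e-04  3.74796093e-01] 0.08515734901030515 -0.0187
410.2286161351533 318.450913032287 198.72899168454782 [[0.018, -0.988, 0.152, 0.373], [-1.0, -0.019, -0.007, -0.045], [0.009, -0.152, -0.988, 1.03], [0.0, 0.0, 0.0, 1.0]]
446.28311678250464 327.7055229173318 195.86550794693122 [[-0.998, 0.052, -0.032, 0.574], [0.059, 0.664, -0.746, 0.883], [-0.017, -0.746, -0.665, 0.927], [0.0, 0.0, 0.0, 1.0]]
```

View pics/t0.png

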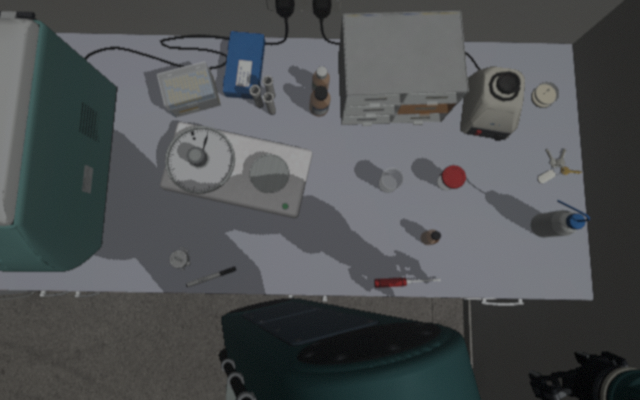

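View pics/s0.png

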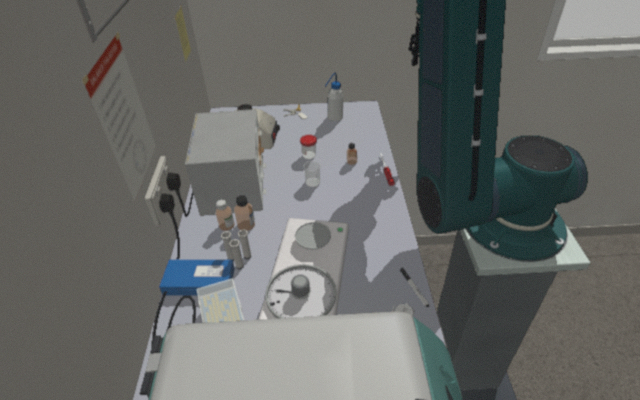

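Top view: the beaker is near (390,180), pan (269,172), knob (198,157), red-lidded cup (452,177) and bottle (431,237). Side view: beaker (312,175), pan (312,236), knob (300,286). I'll enlarge both for more exact pixels.

```bash
python3 - <<'E'
import cv2,numpy as np
a=cv2.imread("pics/t0.png")[110:225,150:410];b=cv2.imread("pics/s0.png")[140:330,250:375]
a=cv2.resize(a,None,fx=3,fy=3,interpolation=3);b=cv2.resize(b,None,fx=3,fy=3,interpolation=3)
f=lambda x:np.clip(x*1.5,0,255)
cv2.imwrite("pics/t1.png",f(a));cv2.imwrite("pics/s1.png",f(b))
E
```

```text
[ WARN:0@0.040] global loadsave.cpp:1063 imwrite_ Unsupported depth image for selected encoder is fallbacked to CV_8U.
```

View pics/t1.png

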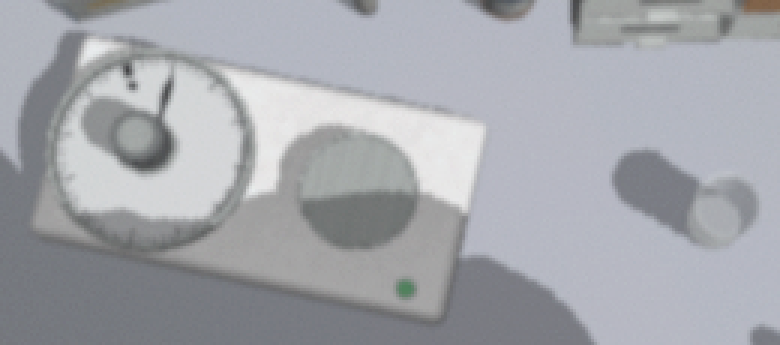

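View pics/s1.png

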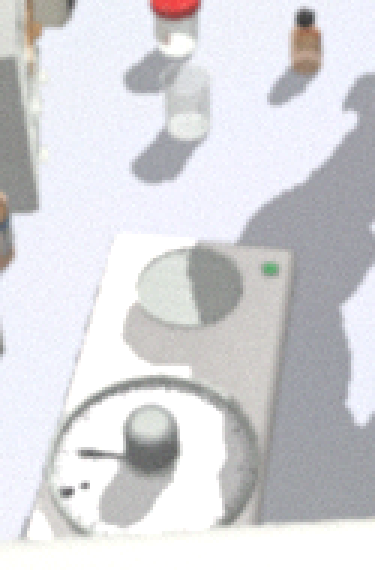

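Enlarged, in full-image pixels:
- **Top:** knob top (195.8,154.7), pan (269.7,173), beaker rim (393,178.7), foot (388,183). The needle points up, with the zero mark just left of it.
- **Side:** knob top (300.7,280), pan (313.3,235.7), rim (312.7,166.3), foot (312.3,182).

```bash
cat > h.py <<'E'
from rig import r, cam, observe
import cv2,numpy as np
from scipy.spatial.transform import Rotation as R
def P(c):
    return np.array([[c["fx"],0,c["cx"]],[0,c["fy"],c["cy"]],[0,0,1]])@np.array(c["world_to_cam"])[:3]
def tri(c1,p1,c2,p2):
    X=cv2.triangulatePoints(P(c1),P(c2),np.array(p1,float).reshape(2,1),np.array(p2,float).reshape(2,1));return (X[:3]/X[3]).ravel()
def onz(c,p,z):
    M=P(c);A=np.c_[M[:,:2],M[:,2]*z+M[:,3]];v=np.linalg.solve(A,[p[0],p[1],1]);return v[:2]/v[2]
def pix(c,X):
    v=P(c)@np.r_[X,1];return v[:2]/v[2]
def totool(d):
    return R.from_euler("xyz",observe()["eef_rot"]).inv().apply(d)
E
python3 - <<'E'
from h import *
t=cam.get_calibration("top");s=cam.get_calibration("side")
for n,a,b,z in [("knob",(195.8,154.7),(300.7,280),.096),("pan",(269.7,173),(313.3,235.7),.065),("rim",(393,178.7),(312.7,166.3),.07),("foot",(388,183),(312.3,182),0.002)]:
  print(n,tri(t,a,s,b).round(4),onz(t,a,z).round(4),onz(s,b,z).round(4))
w=cam.get_calibration("wrist");print(np.linalg.inv(w["world_to_cam"]).round(3).tolist(),w["fx"])
E
```

```text
knob [0.6143 0.2371 0.0947] [0.6155 0.2366] [0.6131 0.2386]
pan [0.581  0.0671 0.0609] [0.582  0.0662] [0.5793 0.0716]
rim [ 0.5725 -0.23    0.0626] [ 0.573  -0.2291] [ 0.5709 -0.2197]
foot [ 0.5755 -0.2296 -0.0016] [ 0.5757 -0.2292] [ 0.5747 -0.225 ]
[[0.366, -0.886, -0.286, 0.265], [-0.931, -0.348, -0.111, -0.46], [-0.002, 0.307, -0.952, 0.374], [0.0, 0.0, 0.0, 1.0]] 275.69109131828094
```

```bash
python3 - <<'E'
from h import *
o=observe();print(totool(np.array([.574,-.229,.2])-o["tcp_pos"]).round(4))
E
```

```text
[ 0.4503 -0.1015  0.031 ]
```

Units first: shifts go in shares of 0.25 m and turns go in shares of 180 degrees. So 0.22 m / 0.25 = 0.88, -0.05 m / 0.25 = -0.2.

```bash
python3 nudge.py '[0.16,-0.04,0,0,0.085,0.34,-0.08,0,0,0.085,0.52,-0.12,0,0,0.085,0.7,-0.16,0,0,0.085,0.88,-0.2,0,0,0.085]'; python3 nudge.py '[0.18,-0.04,0.02,-0.0477,0.085,0.36,-0.08,0.04,-0.0955,0.085,0.54,-0.12,0.08,-0.1432,0.085,0.72,-0.16,0.1,-0.191,0.085,0.92,-0.2,0.12,-0.2387,0.085]'
python3 - <<'E'
from h import *
o=observe();print(o["q"],totool(np.array([.574,-.229,.2])-o["tcp_pos"]).round(4))
E
```

```text
time: 0.6
tcp_pos: [0.3798, -0.3601, 0.2312]
eef_rot: [-3.141, 0.0, 0.375]
force: [-0.7, -0.6, 0.1]
finger_gap: 0.0847
finger_force: 0.0
time: 1.1
tcp_pos: [0.5744, -0.23, 0.2009]
eef_rot: [-3.141, 0.0, 1.131]
force: [1.8, -0.9, 0.4]
finger_gap: 0.0853
finger_force: 0.0
[-5.12407727e-01  4.35907446e-01  1.35333030e-01  1.27083024e+00
 -1.28622905e-04  1.49835702e+00] [ 0.0007 -0.0008  0.0009]
```

```bash
python3 - <<'E'
from h import *
c=cam.get_calibration("wrist");cv2.imwrite("pics/w0.png",cam.capture("wrist"))
for z in(0,.07):print(pix(c,[.574,-.229,z]).round(0))
E
```

```text
[320. 176.]
[320. 191.]
```

View pics/w0.png

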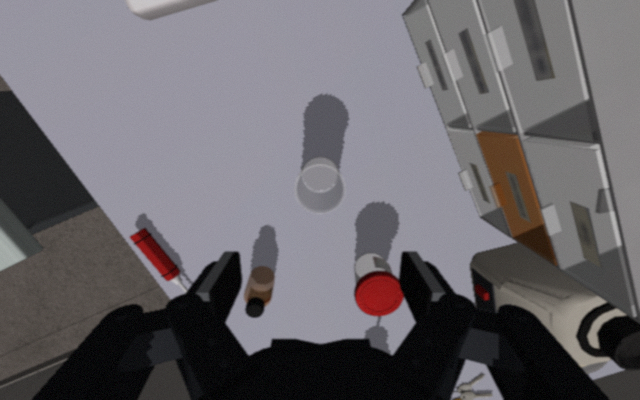

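The wrist view shows the foot at (321,176) and the rim at (320,189), as predicted, so the beaker pose is confirmed. The cup and bottle are clear of the fingers.

Converted, 0.175 m / 0.25 = 0.7, 0.165 m / 0.25 = 0.66.

```bash
python3 nudge.py '[0,0,0.18,0,0.085,0,0,0.36,0,0.085,0,0,0.54,0,0.085,0,0,0.66,0,0.085,0,0,0.7,0,0.085]'; python3 nudge.py '[0,0,0,0,0.04,0,0,0,0,0.04,0,0,0,0,0.04,0,0,0,0,0.04,0,0,0,0,0.04]'
python3 nudge.py '[0,0,-0.12,0,0.04,0,0,-0.28,0,0.04,0,0,-0.44,0,0.04,0,0,-0.44,0,0.04]'
python3 - <<'E'
from h import *
o=observe();print(totool(np.array([.581,.067,o["tcp_pos"][2]])-o["tcp_pos"]).round(4))
E
```

```text
time: 1.65
tcp_pos: [0.5715, -0.2305, 0.0232]
eef_rot: [-3.137, -0.0, 1.125]
force: [-0.9, -0.6, 1.4]
finger_gap: 0.0846
finger_force: 0.0
time: 2.15
tcp_pos: [0.5741, -0.2319, 0.0283]
eef_rot: [3.139, 0.0, 1.125]
force: [-2.5, 1.5, 7.8]
finger_gap: 0.052
finger_force: 62.3
time: 2.55
tcp_pos: [0.5758, -0.2328, 0.1428]
eef_rot: [3.132, 0.001, 1.125]
force: [0.9, -0.7, -0.2]
finger_gap: 0.052
finger_force: 62.8
[ 0.2727 -0.1246 -0.0014]
```

Converted, 0.225 m / 0.25 = 0.9, 0.18 m / 0.25 = 0.72.

```bash
python3 nudge.py '[0.18,-0.084,0,0,0.04,0.36,-0.168,0,0,0.04,0.54,-0.252,0,0,0.04,0.72,-0.336,0,0,0.04,0.9,-0.42,0,0,0.04]';python3 nudge.py '[0.12,-0.04,0,0,0.04,0.188,-0.08,0,0,0.04,0.188,-0.08,0,0,0.04]'
python3 - <<'E'
from h import *
o=observe();print(totool(np.array([.581,.067,.088])-o["tcp_pos"]).round(4))
c=cam.get_calibration("wrist");cv2.imwrite("pics/w1.png",cam.capture("wrist"))
E
```

```text
time: 3.05
tcp_pos: [0.5756, 0.0187, 0.1371]
eef_rot: [3.14, -0.001, 1.125]
force: [-0.0, -0.6, -0.3]
finger_gap: 0.0518
finger_force: 62.9
time: 3.35
tcp_pos: [0.5777, 0.0702, 0.1369]
eef_rot: [3.141, -0.001, 1.128]
force: [-0.7, -1.1, -0.9]
finger_gap: 0.0519
finger_force: 62.9
[-0.0015  0.0043  0.0489]
```

View pics/w1.png

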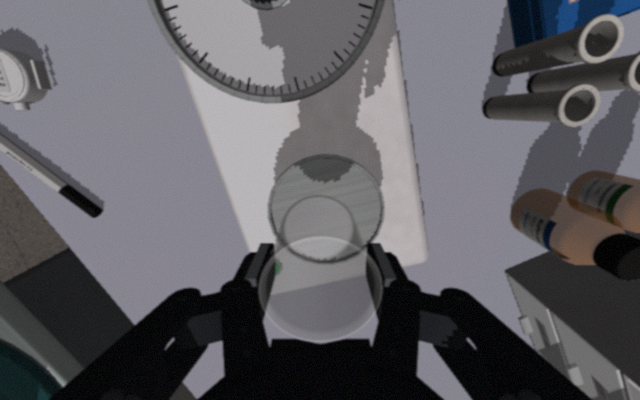

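Pan centre is at about (327,209), and the held beaker hangs in front of it with its foot at about (319,228). I'll check the pan's position with this view.

```bash
python3 - <<'E'
from h import *
o=observe();c=cam.get_calibration("wrist");t=cam.get_calibration("top")
print(onz(c,(327,209),.0665),tri(t,(269.7,173),c,(327,209)),onz(c,(319,228),o["tcp_pos"][2]-.0275),o["tcp_pos"])
E
```

```text
[0.58378009 0.0682892 ] [0.58293685 0.06663222 0.0611409 ] [0.57872953 0.07259491] [0.57793127 0.06876626 0.13684795]
```

Converted, 0.049 m / 0.25 = 0.196, 0.005 m / 0.25 = 0.02.

```bash
python3 nudge.py '[0,0.02,0.08,0,0.04,0,0.02,0.14,0,0.04,0,0.02,0.172,0,0.04,0,0.02,0.196,0,0.04,0,0.02,0.196,0,0.04]'; python3 nudge.py '[0,0,0,0,0.085,0,0,0,0,0.085,0,0,0,0,0.085,0,0,0,0,0.085,0,0,0,0,0.085]'
python3 nudge.py '[0,0,-0.08,0,0.085,0,0,-0.2,0,0.085,0,0,-0.36,0,0.085,0,0,-0.48,0,0.085,0,0,-0.48,0,0.085]'
python3 - <<'E'
from h import *
o=observe();print(o["q"],o["eef_rot"],totool(np.array([.6145,.237,.2])-o["tcp_pos"]).round(4))
E
```

```text
time: 3.9
tcp_pos: [0.5823, 0.0652, 0.0872]
eef_rot: [-3.141, 0.0, 1.124]
force: [-0.1, -0.6, 0.3]
finger_gap: 0.0515
finger_force: 62.9
time: 4.4
tcp_pos: [0.5825, 0.0657, 0.0875]
eef_rot: [3.141, -0.0, 1.125]
force: [0.2, 0.1, -0.9]
finger_gap: 0.085
finger_force: 0.0
time: 4.9
tcp_pos: [0.584, 0.0657, 0.2114]
eef_rot: [3.136, -0.003, 1.125]
force: [0.2, 0.2, -0.3]
finger_gap: 0.0853
finger_force: 0.0
[-2.65302445e-02  3.73124664e-01  6.19697971e-02  1.25353977e+00
  4.09447730e-05  1.99019080e+00] [ 3.13603642e+00 -2.52203608e-03  1.12487874e+00] [ 0.1676 -0.0464  0.0115]
```

Converted, 0.168 m / 0.25 = 0.672, 0.16 m / 0.25 = 0.64.

```bash
python3 nudge.py '[0.16,-0.044,0,0,0.085,0.32,-0.088,0,0,0.085,0.48,-0.132,0,0,0.085,0.64,-0.176,0.02,0,0.085,0.672,-0.184,0.04,0,0.085]'
python3 - <<'E'
from h import *
cv2.imwrite("pics/w2.png",cam.capture("wrist"))
c=cam.get_calibration("wrist")
o=observe();print(o["q"],o["eef_rot"],totool(np.array([.6145,.237,.2])-o["tcp_pos"]).round(4))
E
```

```text
time: 5.4
tcp_pos: [0.6133, 0.2408, 0.1961]
eef_rot: [-3.141, -0.0, 1.128]
force: [-1.2, 0.1, 0.0]
finger_gap: 0.0852
finger_force: 0.0
[2.49415972e-01 5.10067063e-01 2.47146307e-01 1.30981510e+00
 4.07398620e-04 2.26318022e+00] [-3.13983968e+00  9.24557650e-04  1.12782882e+00] [-0.0021  0.0027 -0.0048]
```

View pics/w2.png

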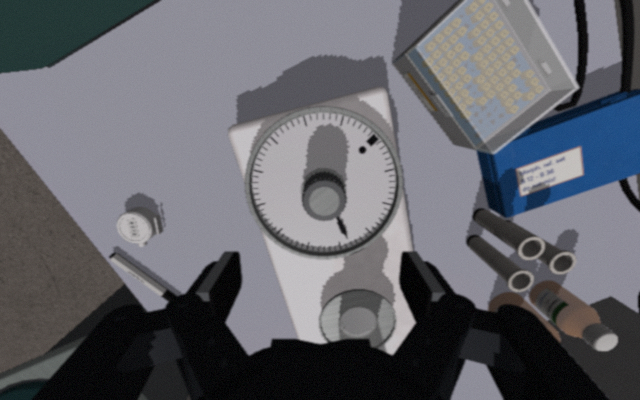

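The beaker stands on the pan at (358,320). The needle tip is at (345,235), the zero block at (372,140) with its dot at (362,150), and the knob top at (325,203).

```bash
cat >> h.py <<'E'
def ang(c,K,n,z0):
    a=[onz(c,p,.05)-K for p in(n,z0)]
    A=[np.arctan2(v[1],v[0]) for v in a]
    print("radii",[np.linalg.norm(v).round(4) for v in a],"needle,zero",np.round(A,3),"clockwise to go",round((A[1]-A[0])%(2*np.pi),3))
E
python3 - <<'E'
from h import *
c=cam.get_calibration("wrist");t=cam.get_calibration("top")
print(tri(t,(195.8,154.7),c,(325,203)),onz(c,(325,203),.096),onz(c,(322,182),.05))
ang(c,np.array([.6145,.237]),(345,235),(367,145))
E
```

```text
[0.61547006 0.23637391 0.09638317] [0.61565644 0.23610018] [0.61694354 0.24487392]
radii [np.float64(0.0598), np.float64(0.0655)] needle,zero [-1.578  0.367] clockwise to go 1.944
```

Converted, -0.75 rad / 3.1416 = -0.2387.

```bash
for i in 1 2 3; do python3 nudge.py '[0,0,0,-0.0477,0.085,0,0,0,-0.0955,0.085,0,0,0,-0.1432,0.085,0,0,0,-0.191,0.085,0,0,0,-0.2387,0.085]'|grep -E "time|rot"; done;  python3 nudge.py '[0,0,0,-0.0477,0.085,0,0,0,-0.0955,0.085,0,0,0,-0.1432,0.085,0,0,0,-0.1432,0.085,0,0,0,-0.1432,0.085]'
python3 - <<'E'
from h import *
o=observe();print(o["q"],o["eef_rot"],totool(np.array([.6153,.2365,.061])-o["tcp_pos"]).round(4))
E
```

```text
time: 5.95
eef_rot: [-3.141, 0.0, 1.88]
time: 6.45
eef_rot: [-3.141, -0.0, 2.63]
time: 6.95
eef_rot: [-3.141, -0.001, -2.903]
time: 7.45
tcp_pos: [0.6133, 0.2363, 0.1973]
eef_rot: [3.142, -0.0, -2.464]
force: [-0.3, -0.5, -0.0]
finger_gap: 0.0856
finger_force: 0.0
[ 2.44042258e-01  5.06340003e-01  2.46350124e-01  1.31109569e+00
 -1.24168868e-04 -4.33882100e-01] [ 3.14158372e+00 -3.14643177e-04 -2.46366828e+00] [-0.0017 -0.0012  0.1363]
```

Converted, 0.132 m / 0.25 = 0.528, 0.12 m / 0.25 = 0.48.

```bash
python3 nudge.py '[-0.008,-0.004,0.18,0,0.085,-0.008,-0.004,0.36,0,0.085,-0.008,-0.004,0.48,0,0.085,-0.008,-0.004,0.528,0,0.085,-0.008,-0.004,0.528,0,0.085]'; python3 nudge.py '[0,0,0,0,0.03,0,0,0,0,0.03,0,0,0,0,0.03,0,0,0,0,0.03,0,0,0,0,0.03]'
```

```text
time: 7.95
tcp_pos: [0.6149, 0.2372, 0.0644]
eef_rot: [3.141, -0.002, -2.461]
force: [0.9, -0.0, 1.0]
finger_gap: 0.0848
finger_force: 0.0
time: 8.45
tcp_pos: [0.6158, 0.2385, 0.0671]
eef_rot: [3.141, 0.002, -2.458]
force: [-5.1, 4.1, 10.9]
finger_gap: 0.0394
finger_force: 59.3
```

Converted, 0.6 rad / 3.1416 = 0.191.

```bash
for i in 1; do python3 nudge.py '[0,0,0,0.0382,0.03,0,0,0,0.0764,0.03,0,0,0,0.1146,0.03,0,0,0,0.1528,0.03,0,0,0,0.191,0.03]'; done; python3 nudge.py '[0,0,0,0.0477,0.03,0,0,0,0.0955,0.03,0,0,0,0.1432,0.03,0,0,0,0.191,0.03,0,0,0,0.191,0.03]'
python3 - <<'E'
from h import *
a=cam.capture("wrist");t=cam.capture("top")
cv2.imwrite("pics/x.png",a); 
u=cv2.resize(t[115:205,155:245],(400,400),interpolation=3)
cv2.imwrite("pics/w3.png",np.hstack([u,a[0:400,120:520]]))
E
```

```text
time: 8.95
tcp_pos: [0.6155, 0.2388, 0.0671]
eef_rot: [3.139, 0.001, -3.063]
force: [-6.1, 6.9, 10.7]
finger_gap: 0.0395
finger_force: 59.3
time: 9.45
tcp_pos: [0.6155, 0.2393, 0.0671]
eef_rot: [3.138, -0.001, 2.62]
force: [-5.5, 10.9, 10.8]
finger_gap: 0.0396
finger_force: 59.2
```

View pics/w3.png

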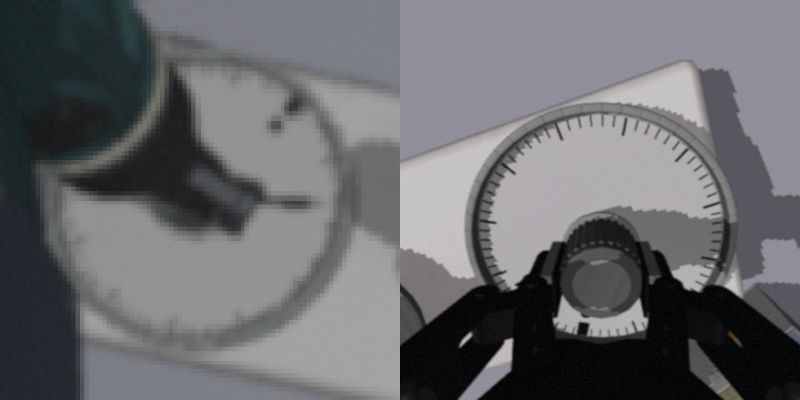

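The left half (top view) shows the needle tip at crop (310,203), full image (224.8,160.7). The zero midpoint is at crop (285,114), full image (219.1,140.7), so the scale has turned clockwise towards the needle.

```bash
python3 - <<'E'
from h import *
c=cam.get_calibration("top")
ang(c,np.array([.6153,.2367]),(224.75,160.7),(219.1,140.7))
E
```

```text
radii [np.float64(0.0578), np.float64(0.0638)] needle,zero [-1.597 -0.702] clockwise to go 0.895
```

Converted, 0.72 rad / 3.1416 = 0.2292.

```bash
python3 nudge.py '[0,0,0,0.0477,0.03,0,0,0,0.0955,0.03,0,0,0,0.1432,0.03,0,0,0,0.191,0.03,0,0,0,0.2292,0.03]';python3 nudge.py '[0,0,0,0.0255,0.03,0,0,0,0.035,0.03,0,0,0,0.035,0.03,0,0,0,0.035,0.03]'
python3 - <<'E'
from h import *
a=cam.capture("wrist");t=cam.capture("top")
cv2.imwrite("pics/w4.png",np.hstack([cv2.resize(t[115:205,155:245],(400,400),interpolation=3),a[:,120:520]]))
E
```

```text
time: 10.05
tcp_pos: [0.6158, 0.2398, 0.0671]
eef_rot: [3.139, -0.003, 1.9]
force: [-3.0, 12.9, 9.3]
finger_gap: 0.0396
finger_force: 59.1
time: 10.45
tcp_pos: [0.6159, 0.2398, 0.0671]
eef_rot: [3.139, -0.004, 1.796]
force: [-2.6, 13.2, 9.4]
finger_gap: 0.0393
finger_force: 59.1
```

View pics/w4.png

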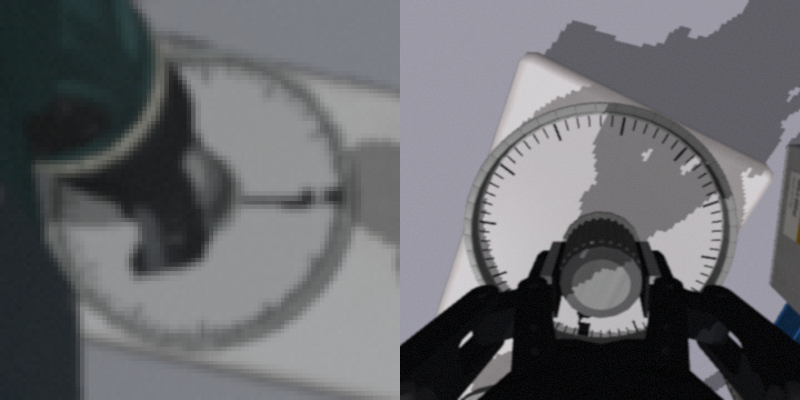

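The zero mark (dot (307,196), block (335,196) in the crop) is about 7 crop px short of the needle line (y≈203), which is about 0.06 rad. I'll turn the rest, then check.

Converted, 0.06 rad / 3.1416 = 0.0191.

```bash
python3 nudge.py '[0,0,0,0.0095,0.03,0,0,0,0.0191,0.03,0,0,0,0.0191,0.03,0,0,0,0.0191,0.03]'; python3 nudge.py '[0,0,0,0,0.085,0,0,0,0,0.085,0,0,0,0,0.085,0,0,0,0,0.085,0,0,0,0,0.085]'; python3 nudge.py '[0,0,-0.12,0,0.085,0,0,-0.28,0,0.085,0,0,-0.44,0,0.085,0,0,-0.52,0,0.085,0,0,-0.52,0,0.085]'
python3 - <<'E'
from h import *
a=cam.capture("wrist")
cv2.imwrite("pics/w5.png",cv2.resize(a[90:360,220:440],None,fx=2.2,fy=2.2,interpolation=3))
E
```

```text
time: 10.95
tcp_pos: [0.616, 0.2398, 0.0672]
eef_rot: [3.139, -0.004, 1.736]
force: [-2.2, 13.8, 9.6]
finger_gap: 0.0395
finger_force: 59.1
time: 11.45
tcp_pos: [0.6156, 0.2375, 0.0654]
eef_rot: [-3.142, 0.0, 1.735]
force: [1.6, -0.8, -0.3]
finger_gap: 0.0849
finger_force: 0.0
time: 11.95
tcp_pos: [0.6167, 0.2379, 0.1986]
eef_rot: [3.137, -0.0, 1.735]
force: [-0.6, -0.7, 0.4]
finger_gap: 0.085
finger_force: 0.0
```

View pics/w5.png

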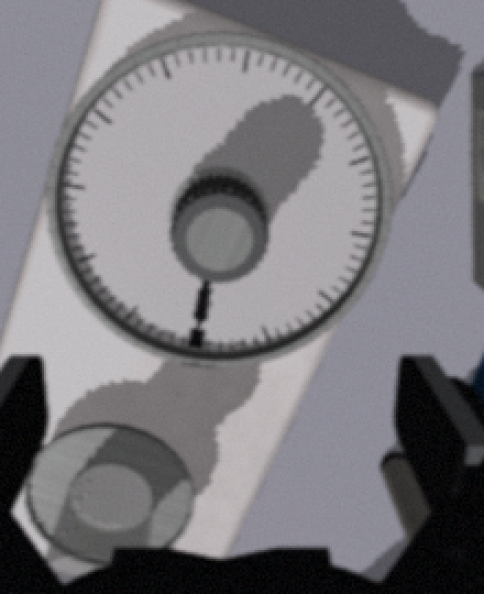

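The needle (208,285)→(201,320) lines up with the dot and the zero block (196,337). The beaker stands at (110,497), well inside the pan, and the gripper is clear, so I'm handing it in.

```bash
python3 -c "
from rig import r, cam, observe
print(r.sign_off())"
```

```text
the job is handed in; nothing more can be done
None
```

The beaker stands released on the pan and the zero mark lines up with the needle tip in the last wrist-camera picture; I handed the job in at about 12 s, and sign-off returned no verdict.

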